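Gauge a wheel-hub bore with a ratchet bore micrometer

ROBOT

A 6-joint arm with a two-finger parallel gripper is mounted at the origin on the work surface. World frame = base frame: x ahead of the robot, y to its left, z up, the work surface at z = 0. Lengths are in m, angles in rad, forces in N, time in s.
With the tool pointing down it reaches from about 0.35 to 0.975 m from the base axis. Payload 4.9 kg.
Tool frame: the origin (TCP) lies on the centre line of the jaws, within the pads' length; the fingertips stand 17 mm ahead of it and the grasp point (between the pads) lies 2 mm behind it; x points along the fingers, y is the direction in which the jaws open and shut, and the axes are right-handed (so a half turn about x gives the same grasp; the last joint's range is limited). The gripper opens to 85 mm and grips with 20 to 120 N. Pads are 22 mm wide; open, the fingers measure 114 mm over their backs; the gripper's body (76 mm by 85 mm) begins 54 mm behind the grasp point. The pads swing forward as they close: fully open they stand 13 mm farther back than shut.
Start: joints at [-1.226, 0.053, 1.613, -0, 1.476, -0.119], TCP at [0.28, -0.559, 0.248] pointing down, gripper open.
Joint ranges: [-3.01, 3.01], [-1.01, 2.22], [0.06, 2.58], [-1.02, 4.17], [0.09, 2.62], [-3.14, 3.14]. Speed limits (rad/s): [2.57, 2.57, 3.14, 3.14, 3.14, 3.14].

INTERFACE

Orientations are given as a unit quaternion [w, x, y, z].
In Python, from plant import status, viewer, manip gives the robot as it stands.
- The arm moves only by the tool drive_tool, never from a script. Its argument "plan" is a list of rows, each a list of 4 numbers: the shift along the tool's x, y, z in m, then the turn about the tool's x in units of 8 degrees (1.0 is 8 degrees). A call has 1 to 12 rows; each row is the pose to reach, as a shift and turn from the pose commanded when the call began, along the tool's axes at that moment; what a row does not reach only later rows make up. A row lasts 1/10 s, in which the tool goes at most 50 mm and 8.59 degrees, less where a joint would pass 70% of its speed; a pose out of reach is approached as far as the arm can. A call with a gripper value outside its range is refused whole. "fingers" is the finger opening in m, from 0 to 0.0854, set as the call begins (left out, the last holds). The fingers move at their own pace and stop on an object; the grip force is fixed at half the most. Time passes only in rows, so rows that repeat a pose let the fingers close. It gives the time, the measured TCP pose, the force and the opening at its end, in the units of the state.
- status.state(): the state, without advancing time (a new reading comes with each control period).
- viewer.grab_frame(name): name is "scene" or "top" or "wrist"; returns the picture (400x640x3 uint8, blue, green, red); there is no depth.
- viewer.calibration(name): a dict with "vfov" (degrees; the focal length in pixels is half the picture's height over the tangent of half this angle, whatever the lens; pixels are square), "cx", "cy" (the principal point, pixels), "rvec" (rotation vector, rad) and "tvec" (3), from world to camera coordinates, as OpenCV has them. Camera axes: x right, y down, z forward; pixel columns grow to the right and rows downward; lengths in m; the calibration is good to about 2 mm. A picture is of the moment at which its call begins: read the wrist's pose just before it. calibration takes no time and is no camera call; for the wrist camera it gives the pose at the moment of the call.
- manip.job_done(): hands the job in, once; it reports no verdict.
The state is a dict: "time": time; "joint_pos": joint angles; "joint_vel": joint speeds; "joint_efforts": joint torques, N m; "tool_pos": TCP position; "tool_rot": TCP orientation; "contact_force": force on the tool from outside, world axes, zero at the start; "ft_torque": the same for the moment, N m; "gripper_width": opening from 0.0 (shut) to 1.0 (fully open).
Only numpy, scipy, OpenCV 4.12 (cv2) and the standard library are available. Lean on these libraries where they do the work, as an engineer would, in place of code of your own. Each camera call takes 0.05 s, during which the arm holds its last target. There are 200 camera calls.

TASK

Measure the bore of the wheel hub on the green locating plate: lift the bore micrometer out of its wooden stand and lower it gently into the hub's centre bore until its collar sits flat on the boss. Then turn the ratchet cap on its top clockwise until its slip clutch has clicked at least twice, stop before the fifth click, and let go so that the micrometer stays in the bore with its jaws tight. Do not force anything and leave the other things on the bench where they are.

Things in the scene. Friction and masses are not known exactly. Their poses are not given: they have to be found in the camera images.
- hub: cast aluminium wheel hub, 150 mm across, fixed on a green plate 180 mm square and 6 mm thick. Origin: on the bench under the bore's centre; z up. Its 62 mm wide boss stands in the middle; the top rim (136 mm across) is 58 mm above the bench. Never moves in a run.
- hub_mouth (a point): centre of the bore's mouth at the flat top of the boss, 68 mm above the bench. Bore 43 mm wide, open all the way down, vertical.
- stand: dark wooden block 86 x 86 x 56 mm, fixed, with a 51 mm wide vertical hole in which the micrometer hangs by its collar. Origin: under its centre, on the bench.
- mic: three-point bore micrometer, loose, 0.7 kg, upright in its stand. Origin: on its axis at the underside of its dark collar; z up, x and y square to its sleeve's sides. Below: steel head 41 mm wide, 42 mm long, the last 7 mm tapering to 28 mm. Above: collar 58 mm wide, z 0-6 mm; square sleeve z 6-40; thin thimble 18 mm wide, z 40-54 (gripping it bypasses the clutch); cap z 55-77 (top).
- mic_sleeve (a point): point on the axis at the height to grip the blue square sleeve (36 x 36 mm): 30 mm above the micrometer's origin, 10 mm below the sleeve's top
- cap_grip (a point): point on the axis at the height to grip the ratchet cap: 69 mm above the micrometer's origin, 8 mm below the cap's top. Cap: round, 28 mm wide, 22 mm high, dark knurled steel, yellow line on top; below it 15 mm of free height down to the sleeve. It does not rise or sink when turned.
- ratchet (a joint): clutch slip: angle of the cap against the thimble, rad, 0 at the start, grows clockwise from above. The thimble turns with the cap (about 0.04 N m) until the jaws bear on the bore, 1 to 2.5 rad on (start not told); then the clutch slips at about 0.07 N m: it clicks as this passes 0.31, 0.94, 1.57, 2.20, 2.83 and rests at multiples of 0.63.
- jaw1: brass jaw in the micrometer's head, 9 mm wide and 12 mm high, centred 18 mm below the collar's underside; moves out along its own x axis, 1.2 mm for each rad that the cap turns the thimble; retracted inside the head at the start
- jaw2: second such jaw, 120 degrees round
- jaw3: third such jaw, 240 degrees round
- setring: bystander: steel setting ring 68 mm wide, 18 mm high. Origin under its centre.
- bearing: bystander: bearing 42 mm wide, 12 mm high. Origin under its centre.
- seal: bystander: orange seal ring 52 mm wide, 10 mm high. Origin under its centre.
- spacer: bystander: brass flanged spacer 36 mm wide, 30 mm high. Origin under its centre.
- driver: bystander: yellow screwdriver lying, 200 mm long. Origin under its middle.
- spanner: bystander: spanner lying, 180 mm long. Origin under its middle.
- marker: bystander: white marker pen with a red cap, lying, 130 mm long. Origin under its middle.

How it is judged:
On the way, in this order (a step that is already met when the one before it is completed fails the run):
1. the micrometer sits in the hub bore with its collar flat on the boss (horizontal distance between mic and hub_mouth below 0.003 m and z of mic in the frame of hub_mouth between -0.002 and 0.002 m and angle between mic's own z axis and vertical below 0.05 rad), for 0.2 s.
2. the clutch has clicked at least twice while the micrometer stays seated (all of step 1 and value of joint ratchet above 1 rad), for 0.1 s.
At the end, for the whole second after the job is handed in: The micrometer stands at rest in the hub's bore, upright within 0.05 rad, its axis within 3 mm of the bore's and its collar within 2 mm of the boss; joint ratchet is between 1.0 and 2.75 rad (two to four clicks), and at least two of the three jaws bear on the bore with more than 1 N each (all of step 2 and value of joint ratchet below 2.75 rad and linear speed of mic below 0.02 m/s and (contact force between each of jaw1, jaw2 and hub above 1 N or contact force between each of jaw2, jaw3 and hub above 1 N or contact force between each of jaw1, jaw3 and hub above 1 N)); the robot touches nothing.
It fails at once if the clutch is turned to a fifth click (value of joint ratchet above 2.75 rad).
It fails at once if more than 60 N in all between the micrometer and the hub (the clutch bypassed or the gauge forced) (contact force between mic and hub above 60 N).
It fails at once if the micrometer is pressed onto the hub with more than 45 N before its jaws bear (contact force between mic and hub above 45 N and contact force between each of jaw1, jaw2, jaw3 and hub below 1 N).
It fails at once if the arm or gripper bumps the hub with more than 15 N (contact force between the arm and hub above 15 N).
It fails at once if a bystander is pushed more than 20 mm (distance of any of setring, bearing, seal, spacer, driver, spanner, marker from where it was at the start of the episode above 0.02 m).
It also fails if it takes over 70 s, if anything falls off the work surface, if the arm or the gripper's body presses on something with over 40 N, if the wrist force passes 120 N, or if a joint passes its speed limit or range.

## Working session

There is one attempt and no reset: what is moved stays moved. The work goes in short steps, Python scripts to look and compute and a tool call to move; the robot and the scene stay as the last step left them, time stands still between calls to the robot, and variables do not carry over. Pictures are saved under pics/ and viewed, about 8 in all and at most 12, crops included, and the job is handed in when it is done.

Besides the shell and the picture viewer there is one more tool, called after "Emit:" in YAML: its name, and indented under it one key for each argument. drive_tool: Moves the arm, as the interface text tells. Its arguments: {"type":"object","properties":{"plan":{"type":"array","items":{"type":"array","items":{"type":"number"}}},"fingers":{"type":"number"}},"required":["plan"]}

```bash
mkdir -p pics
python3 - <<'E'
from plant import status, viewer
import cv2
print(status.state())
for n in ("top","scene"):
    im=viewer.grab_frame(n); cv2.imwrite(f"pics/{n}0.png",im); print(n,viewer.calibration(n))
E
```

```text
{'time': 0.0, 'joint_pos': array([-1.22597888e+00,  5.33753170e-02,  1.61429993e+00,  3.51719976e-05,
        1.47600795e+00, -1.18988487e-01]), 'joint_vel': array([-0.0008805 ,  0.00024722, -0.00030819,  0.000702  ,  0.00028691,
        0.0003736 ]), 'joint_efforts': array([-3.66947988e-04, -3.93673968e+01, -3.70179319e+01, -1.62128558e-04,
        6.90528075e-03, -7.53243739e-06]), 'tool_pos': array([ 0.2794107 , -0.55840447,  0.247048  ]), 'tool_rot': array([-0.16177728, -0.68810701, -0.16324888,  0.68824898]), 'contact_force': array([-0.06537973, -0.05209657, -0.45701309]), 'ft_torque': array([-0.01750347,  0.00227987, -0.0110398 ]), 'gripper_width': 0.998974275372372}
top {'vfov': 50.53694177473209, 'cx': 326.87774750240646, 'cy': 199.06523067159017, 'rvec': array([ 2.16784747, -2.18120551,  0.0311131 ]), 'tvec': array([-0.07219545,  0.58716724,  0.97569658])}
scene {'vfov': 45.469620433258065, 'cx': 311.2244208334657, 'cy': 210.00238474070804, 'rvec': array([ 0.61154468,  2.60643423, -1.20659655]), 'tvec': array([ 0.57747495, -0.01843947,  1.13412261])}
```

View pics/top0.png

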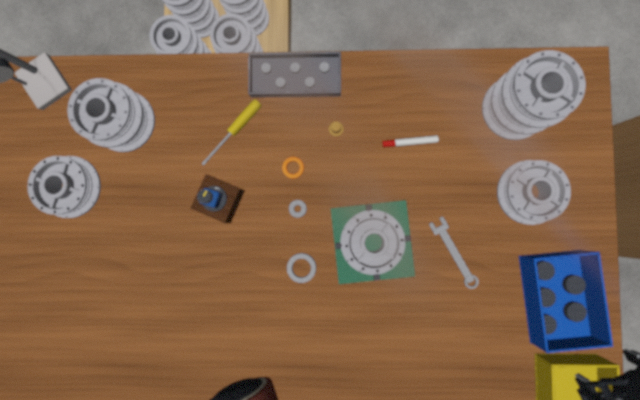

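View pics/scene0.png

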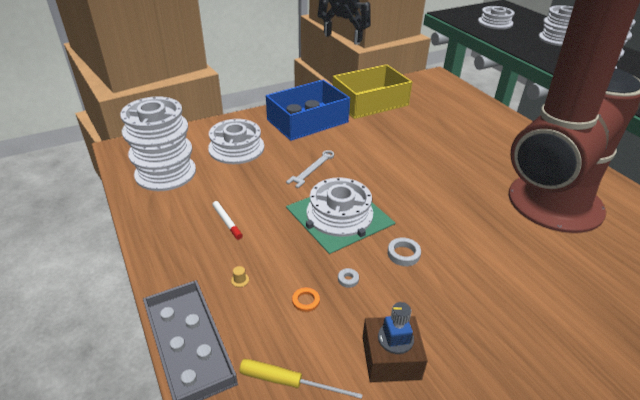

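The top view shows the stand at about (217,199) with the blue sleeve at (211,197), and the hub bore at about (375,243). The scene view agrees: the micrometer is upright at (400,330) and the hub is at (341,200).

```bash
cat > h.py <<'E'
import numpy as np, cv2
from plant import status, viewer, manip
from scipy.spatial.transform import Rotation as R
def cast(cal,px,z,H=400):
    f=H/2/np.tan(np.radians(cal["vfov"])/2)
    M=R.from_rotvec(cal["rvec"]).as_matrix(); c=-M.T@cal["tvec"]
    d=M.T@np.array([(px[0]-cal["cx"])/f,(px[1]-cal["cy"])/f,1])
    return c+d*(z-c[2])/d[2]
def proj(cal,P,H=400):
    f=H/2/np.tan(np.radians(cal["vfov"])/2)
    q=R.from_rotvec(cal["rvec"]).as_matrix()@np.array(P)+cal["tvec"]
    return np.array([f*q[0]/q[2]+cal["cx"],f*q[1]/q[2]+cal["cy"]])
def toolR(s): 
    w,x,y,z=s["tool_rot"]; return R.from_quat([x,y,z,w]).as_matrix()
def local(s,P): return toolR(s).T@(np.array(P)-s["tool_pos"])
E
python3 - <<'E'
from h import *
for n in("top","scene"):
    im=cv2.imread(f"pics/{n}0.png"); cal=viewer.calibration(n); hsv=cv2.cvtColor(im,cv2.COLOR_BGR2HSV)
    m=cv2.inRange(hsv,(100,110,60),(125,255,255)); k,l,st,ce=cv2.connectedComponentsWithStats(m)
    for i in range(1,k):
        if st[i,4]>30: print(n,"blue",ce[i],st[i],cast(cal,ce[i],.09)[:2].round(4))
    print("cam",(-R.from_rotvec(cal["rvec"]).as_matrix().T@cal["tvec"]).round(3))
cal=viewer.calibration("top")
im=cv2.imread("pics/top0.png");hsv=cv2.cvtColor(im,cv2.COLOR_BGR2HSV)
g=cv2.inRange(hsv,(60,90,40),(90,255,255)); pts=cv2.findNonZero(g[190:290,320:420])+np.array([320,190])
r=cv2.minAreaRect(pts.astype(np.float32)); print("plate",r,cast(cal,r[0],.006),[cast(cal,p,.006)[:2].round(3) for p in cv2.boxPoints(r)])
print("bore",cast(cal,(375,243),.068), "scene bore",cast(viewer.calibration("scene"),(341,194),.068))
for nm,p,z in[("setring",(301,268),.01),("bearing",(297,208),.01),("seal",(292,168),.01),("stand",(217,199),.056)]:print(nm,cast(cal,p,z)[:2].round(3))
s=status.state(); print(toolR(s).round(3)); print(viewer.calibration("wrist"))
E
```

```text
top blue [213.34722222 198.27083333] [205 189  16  19 144] [0.5857 0.1704]
top blue [566.11289018 301.05579816] [ 520  252   92  101 6183] [ 0.3641 -0.5795]
cam [ 0.526 -0.108  1.007]
scene blue [307.48483046 108.68709102] [ 266   80   84   60 3362] [ 0.3999 -0.5147]
scene blue [398.21086957 332.50434783] [385 317  27  29 460] [0.5921 0.1897]
cam [0.918 0.522 0.711]
plate ((371.6492919921875, 242.16851806640625), (73.33169555664062, 72.6512451171875), 83.9909896850586) [ 0.48535742 -0.1799741   0.006     ] [array([ 0.563, -0.087]), array([ 0.579, -0.257]), array([ 0.409, -0.272]), array([ 0.392, -0.104])]
bore [ 0.48602856 -0.18283036  0.068     ] scene bore [ 0.4865601  -0.17536277  0.068     ]
setring [ 0.426 -0.014]
bearing [ 0.566 -0.005]
seal [0.662 0.007]
stand [0.586 0.172]
[[-0.001  0.447 -0.894]
 [ 0.002 -0.894 -0.447]
 [-1.    -0.002 -0.   ]]
{'vfov': 63.86752988889662, 'cx': 326.3006582955486, 'cy': 204.81468045875246, 'rvec': array([-2.45432173,  1.51634615,  0.22579494]), 'tvec': array([-0.62399635, -0.03841719,  0.37945213])}
```

Emit:
drive_tool:
  plan:
    - [0, -0.028, -0.041, 0]
    - [0, -0.056, -0.082, 0]
    - [0, -0.084, -0.123, 0]
    - [0, -0.112, -0.164, 0]
    - [0, -0.14, -0.205, 0]
    - [0, -0.168, -0.246, 0]
    - [0, -0.196, -0.287, 0]
    - [0, -0.224, -0.328, 0]
    - [0, -0.246, -0.354, 0]
    - [0, -0.246, -0.354, 0]
    - [0, -0.246, -0.354, 0]
  fingers: 0.085

```text
time: 1.2
tool_pos: [0.486, -0.1801, 0.2478]
tool_rot: [-0.163, -0.688, -0.163, 0.688]
contact_force: [-0.7, -0.8, -0.4]
gripper_width: 0.992
```

Run:
```python
from h import *
s=status.state(); cal=viewer.calibration("wrist"); im=viewer.grab_frame("wrist"); cv2.imwrite("pics/w1.png",im)
np.save("w1cal.npy",cal,allow_pickle=True)
M=R.from_rotvec(cal["rvec"]).as_matrix(); c=-M.T@cal["tvec"]
print(s["tool_pos"],"cam local",local(s,c),"axis local",toolR(s).T@M.T)
print("bore proj",proj(cal,(.486,-.18,.068)))
```

```text
[ 0.4860246  -0.18009055  0.24784931] cam local [-1.26080635e-01 -1.53334481e-05 -7.26118859e-02] axis local [[-6.54960107e-05 -2.88727177e-01  9.57411412e-01]
 [ 9.99999992e-01 -1.20406391e-04  3.20984399e-05]
 [ 1.06010761e-04  9.57411407e-01  2.88727183e-01]]
bore proj [326.26077437 185.39849396]
```

View pics/w1.png

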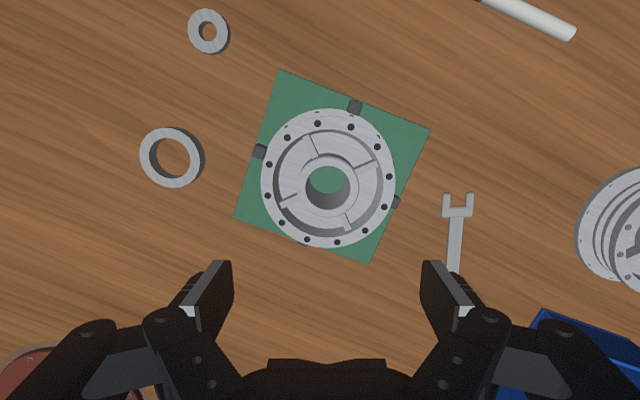

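The wrist view shows the hub's bore mouth at about (328,187), with the boss ring around it. I'll segment the dark and green bore area and fit a circle to its rim points.

Run:
```python
from h import *
cal=np.load("w1cal.npy",allow_pickle=True).item()
im=cv2.imread("pics/w1.png"); g=cv2.GaussianBlur(cv2.cvtColor(im,cv2.COLOR_BGR2GRAY),(3,3),0)
print(g[187,285:375:3]); print(g[145:235:3,328])
from scipy.optimize import least_squares
for th in(110,125,140,150):
    m=(g<th).astype(np.uint8); k,l,st,ce=cv2.connectedComponentsWithStats(m); i=l[183,328]
    print(th,i,st[i],ce[i])
    if i and st[i,4]<4000:
        c=max(cv2.findContours((l==i).astype(np.uint8),cv2.RETR_EXTERNAL,cv2.CHAIN_APPROX_NONE)[0],key=len)[:,0]
        c=cv2.convexHull(c)[:,0]
        P=np.array([cast(cal,p,.068)[:2] for p in c])
        r=least_squares(lambda q:np.hypot(*(P-q[:2]).T)-q[2],[*P.mean(0),.02],loss="soft_l1",f_scale=.0005); print(r.x,np.abs(r.fun).max())
```

```text
[169 166 164 164 166 167 170  78  78  81 109 111 110 111 110 109 108 110
 112 107 109 107 169 172 164 166 170 170 171 173]
[169 168 169  87 147 174 171 125 111 112 111 110 110 110 110 110 100  90
  90  90  91  90 172 170 161 171 167 172 115 107]
110 0 [    0     0   640   376 59645] [354.84862101 168.83596278]
125 16 [ 305  167   45   43 1516] [327.06926121 187.59960422]
[ 0.48403036 -0.18188582  0.02172275] 0.00021361261120167105
140 13 [ 305  166   45   44 1576] [327.15038071 187.47335025]
[ 0.48414087 -0.18190837  0.02214107] 0.00015524042906954125
150 12 [ 305  166   46   44 1615] [327.19380805 187.44891641]
[ 0.48416654 -0.18194375  0.02242901] 0.00022081866825011606
```

Emit:
drive_tool:
  plan:
    - [0, -0.036, -0.033, 0]
    - [0, -0.072, -0.066, 0]
    - [0, -0.108, -0.099, 0]
    - [0, -0.144, -0.132, 0]
    - [0, -0.18, -0.165, 0]
    - [0, -0.216, -0.198, 0]
    - [0, -0.252, -0.231, 0]
    - [0, -0.27, -0.247, 0]
    - [0, -0.27, -0.247, 0]
    - [0, -0.27, -0.247, 0]

```text
time: 2.25
tool_pos: [0.5865, 0.1701, 0.2479]
tool_rot: [-0.162, -0.688, -0.162, 0.689]
contact_force: [-0.7, -0.0, 0.6]
gripper_width: 0.995
```

Run:
```python
from h import *
s=status.state(); cal=viewer.calibration("wrist"); im=viewer.grab_frame("wrist"); cv2.imwrite("pics/w2.png",im)
np.save("w2cal.npy",cal,allow_pickle=True); print(s["tool_pos"],s["joint_pos"].round(3))
hsv=cv2.cvtColor(im,cv2.COLOR_BGR2HSV)
m=cv2.inRange(hsv,(100,110,60),(125,255,255)); k,l,st,ce=cv2.connectedComponentsWithStats(m)
for i in range(1,k):
    if st[i,4]>60: print(ce[i],st[i])
u,v=proj(cal,(.586,.172,.1)).astype(int); print(u,v)
cv2.imwrite("pics/w2c.png",cv2.resize(im[max(0,v-100):v+100,u-110:u+110],None,fx=3,fy=3))
```

```text
[0.58652138 0.17009794 0.24786876] [ 1.610e-01  2.000e-02  1.647e+00 -1.000e-03  1.475e+00  1.269e+00]
[317.29951691 179.80354267] [291 163  53  36 621]
324 193
```

View pics/w2c.png

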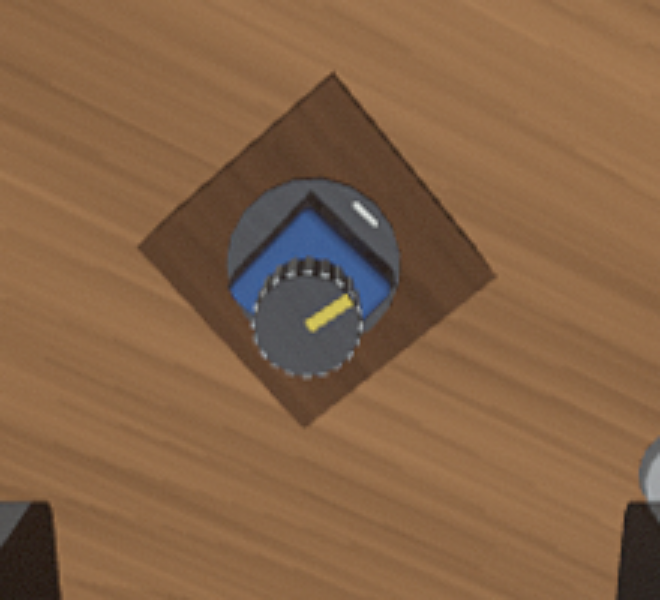

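The crop (3×, offset (214,93)) shows the cap top centred at full-image pixel (316.3,200), the collar at (318.7,180), and the sleeve corners at crop (230,288), (311,207) and (393,280). I'll cast these to their planes.

Run:
```python
from h import *
cal=np.load("w2cal.npy",allow_pickle=True).item(); s=status.state()
f=lambda p,z:cast(cal,(214+p[0]/3,93+p[1]/3),z)
for n,p,z in[("cap",(307,321),.133),("collar",(314,262),.062)]: print(n,f(p,z).round(4))
print("capR",np.linalg.norm(f((252,321),.133)-f((362,321),.133)),"collarW",np.linalg.norm(f((228,262),.062)-f((400,262),.062)))
L,T,Rr=[f(p,.096) for p in((230,288),(311,207),(393,280))]
print("sleeve",(L+Rr)/2,np.linalg.norm(T-L),np.linalg.norm(Rr-T))
for a,b in((L,T),(T,Rr)): d=toolR(s).T@(b-a); print("edge local ang(y->z)",np.degrees(np.arctan2(d[2],d[1])))
S=[f(p,.056) for p in((333,72),(495,275),(305,427),(138,245))]
print("stand",np.mean(S,0),[np.linalg.norm(S[i]-S[i-1]).round(4) for i in range(4)])
for i in range(4): d=toolR(s).T@(S[i]-S[i-1]); print("stand edge",np.degrees(np.arctan2(d[2],d[1]))%90)
print("cap local",local(s,f((307,321),.133)))
```

```text
cap [0.5864 0.1787 0.133 ]
collar [0.5865 0.1784 0.062 ]
capR 0.028621805216760124 collarW 0.05689735122181239
sleeve [0.58723671 0.17882817 0.096     ] 0.03423743685422244 0.03247533609911868
edge local ang(y->z) -44.9382923521105
edge local ang(y->z) 41.958771487014765
stand [0.58652418 0.17719363 0.056     ] [np.float64(0.0861), np.float64(0.086), np.float64(0.0853), np.float64(0.0859)]
stand edge 49.423011349517864
stand edge 50.40575970455309
stand edge 49.479609299796806
stand edge 49.82273374563508
cap local [ 0.1149726  -0.008123   -0.00408811]
```

The micrometer is at (0.5865, 0.1785) by three agreeing features, and the sizes check. The sleeve sides lie about 43.5/-46.5° from tool y. I'll turn -46° and align above it.

Emit:
drive_tool:
  plan:
    - [0, -0.004, -0.002, -1]
    - [0, -0.008, -0.004, -2]
    - [0.01, -0.008, -0.004, -3]
    - [0.02, -0.008, -0.004, -4]
    - [0.03, -0.008, -0.004, -5]
    - [0.03, -0.008, -0.004, -5.8]
    - [0.03, -0.008, -0.004, -5.8]
    - [0.03, -0.008, -0.004, -5.8]

```text
time: 3.1
tool_pos: [0.5865, 0.1789, 0.2187]
tool_rot: [0.419, 0.57, 0.419, -0.569]
contact_force: [0.5, -0.1, -0.5]
gripper_width: 0.991
```

Run:
```python
from h import *
s=status.state(); cal=viewer.calibration("wrist"); im=viewer.grab_frame("wrist"); cv2.imwrite("pics/w3.png",im)
np.save("w3cal.npy",cal,allow_pickle=True); print(s["tool_pos"],s["joint_pos"].round(3),s["gripper_width"])
print(proj(cal,(.5865,.1785,.133)))
cv2.imwrite("pics/w3c.png",cv2.resize(im[120:400,180:460],(588,588)))
```

```text
[0.5864967  0.17890312 0.21867718] [ 0.175  0.044  1.672 -0.     1.425  0.476] 0.991042481503601
[327.45061072 217.7582889 ]
```

View pics/w3c.png

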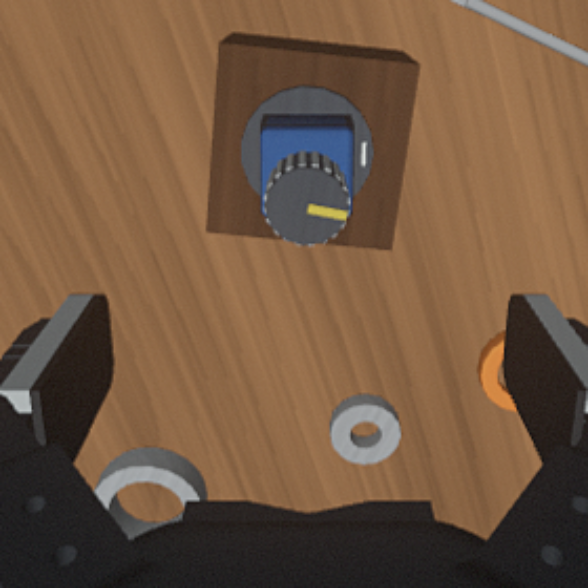

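The sleeve is now square with the jaws. The cap at (326,218) matches its prediction (327,218) and lies midway between the fingers (327). Descend and grip.

Emit:
drive_tool:
  plan:
    - [0.03, 0, 0, 0]
    - [0.06, 0, 0, 0]
    - [0.09, 0, 0, 0]
    - [0.11, 0, 0, 0]
    - [0.125, 0, 0, 0]
    - [0.134, 0, 0, 0]
    - [0.134, 0, 0, 0]
    - [0.134, 0, 0, 0]

```text
time: 3.95
tool_pos: [0.5871, 0.1804, 0.0854]
tool_rot: [0.421, 0.569, 0.42, -0.568]
contact_force: [-0.4, 0.3, -0.1]
gripper_width: 0.995
```

Emit:
drive_tool:
  plan:
    - [0, 0, 0, 0]
    - [0, 0, 0, 0]
    - [0, 0, 0, 0]
    - [0, 0, 0, 0]
    - [0, 0, 0, 0]
    - [0, 0, 0, 0]
    - [0, 0, 0, 0]
    - [0, 0, 0, 0]
    - [0, 0, 0, 0]
    - [0, 0, 0, 0]
  fingers: 0.03

```text
time: 4.95
tool_pos: [0.5867, 0.1805, 0.0852]
tool_rot: [0.421, 0.569, 0.42, -0.568]
contact_force: [-0.4, -0.0, 5.5]
gripper_width: 0.41
```

Emit:
drive_tool:
  plan:
    - [-0.01, 0, 0, 0]
    - [-0.025, 0, 0, 0]
    - [-0.045, 0, 0, 0]
    - [-0.07, 0, 0, 0]
    - [-0.095, 0, 0, 0]
    - [-0.11, 0, 0, 0]
    - [-0.12, 0, 0, 0]
    - [-0.12, 0, 0, 0]
    - [-0.12, 0, 0, 0]

```text
time: 5.85
tool_pos: [0.5856, 0.1802, 0.2029]
tool_rot: [-0.42, -0.568, -0.421, 0.569]
contact_force: [-0.2, 0.3, -8.6]
gripper_width: 0.411
```

Run:
```python
from h import *
s=status.state(); cal=viewer.calibration("wrist"); im=viewer.grab_frame("wrist"); cv2.imwrite("pics/w4.png",im)
np.save("w4.npy",dict(cal=cal,s=s),allow_pickle=True); print(s["tool_pos"],s["contact_force"],s["joint_pos"].round(3)); print(toolR(s).round(4))
cv2.imwrite("pics/w4c.png",cv2.resize(im[160:400,180:480],(750,600)))
```

```text
[0.58555677 0.18015936 0.20293842] [-0.22338606  0.29466743 -8.55402216] [ 0.177  0.056  1.686 -0.     1.402  0.474]
[[-2.100e-03  9.562e-01 -2.928e-01]
 [-4.000e-04 -2.928e-01 -9.562e-01]
 [-1.000e+00 -1.900e-03  1.000e-03]]
```

View pics/w4c.png

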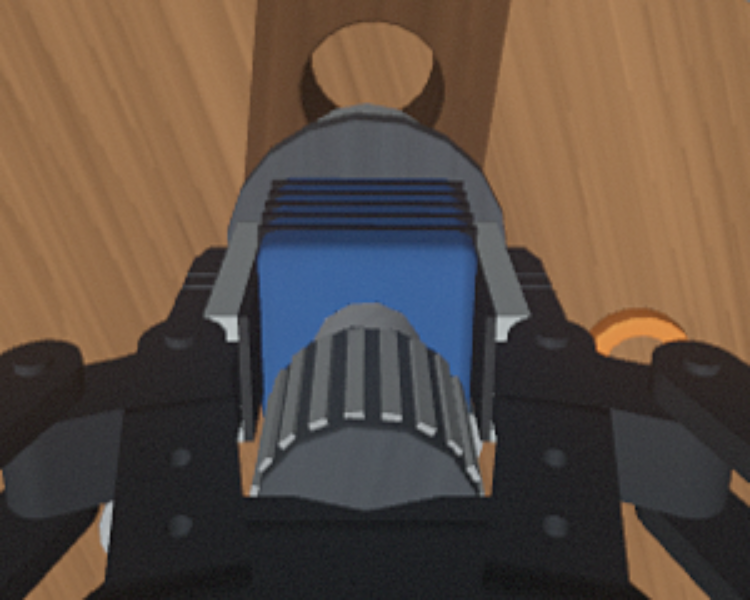

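The micrometer is held square, with the sleeve centred at u≈327 and its far top edge at about (327,252). I'll work out where its axis lies in the tool frame, and the shift to the hub.

Run:
```python
from h import *
d=np.load("w4.npy",allow_pickle=True).item(); cal,s=d["cal"],d["s"]; zo=s["tool_pos"][2]-.0292
f=lambda p,z:local(s,cast(cal,(180+p[0]/2.5,160+p[1]/2.5),z))
e=f((367,231),zo+.04); print("far sleeve edge",e)
print("sleeve L/R",f((259,260),zo+.04),f((476,260),zo+.04))
print("collar far",f((368,118),zo+.006), "thimble far",f((367,305),zo+.054))
for h in((.4841,-.1819),): 
    print("to hub local",local(s,[*h,s["tool_pos"][2]]))
```

```text
far sleeve edge [-0.01081816 -0.0005976  -0.01867221]
sleeve L/R [-0.01078003 -0.01776217 -0.013619  ] [-0.01084617  0.01672169 -0.01364182]
collar far [ 0.02317312 -0.0003404  -0.02671967] thimble far [-0.02481307 -0.00062276 -0.01376369]
to hub local [3.70787127e-04 9.01751599e-03 3.75897595e-01]
```

Emit:
drive_tool:
  plan:
    - [0, 0.001, 0.03, 0]
    - [0, 0.002, 0.07, 0]
    - [0, 0.003, 0.11, 0]
    - [0, 0.004, 0.15, 0]
    - [0, 0.005, 0.19, 0]
    - [0, 0.006, 0.23, 0]
    - [0, 0.007, 0.27, 0]
    - [0, 0.008, 0.31, 0]
    - [0, 0.009, 0.345, 0]
    - [0, 0.0095, 0.365, 0]
    - [0, 0.0095, 0.375, 0]
    - [0, 0.0095, 0.375, 0]

```text
time: 7.1
tool_pos: [0.4848, -0.1815, 0.2032]
tool_rot: [-0.419, -0.569, -0.421, 0.569]
contact_force: [0.5, 0.7, -7.9]
gripper_width: 0.41
```

Emit:
drive_tool:
  plan:
    - [0, 0, 0, 0]
    - [0, 0, 0, 0]
    - [0, 0, 0, 0]
    - [0, 0, 0, 0]
    - [0, 0, 0, 0]

```text
time: 7.6
tool_pos: [0.4857, -0.1806, 0.2044]
tool_rot: [0.421, 0.568, 0.421, -0.568]
contact_force: [-0.2, 0.3, -9.0]
gripper_width: 0.405
```

Run:
```python
from h import *
for i in range(4):
    s=status.state(); print(s["time"],s["tool_pos"].round(4),s["contact_force"].round(2),s["ft_torque"].round(3)); viewer.grab_frame("scene")
print("hub local",local(s,(.4841,-.1819,.068)),toolR(s)[:,0].round(4))
cal=viewer.calibration("wrist");im=viewer.grab_frame("wrist"); cv2.imwrite("pics/w5.png",im)
a=viewer.grab_frame("scene");cv2.imwrite("pics/s5.png",a)
g=cv2.cvtColor(im,cv2.COLOR_BGR2GRAY)
for z in(.04,.006): pass
np.save("w5.npy",dict(cal=cal,s=s),allow_pickle=True)
print("column 327 rows 195-300:",list(zip(range(196,300,2),im[196:300:2,327].tolist())))
```

```text
7.6 [ 0.4857 -0.1806  0.2044] [-0.24  0.25 -8.95] [ 0.071  0.003 -0.045]
7.65 [ 0.4857 -0.1807  0.2043] [-0.68 -0.67 -8.21] [0.023 0.025 0.049]
7.7 [ 0.4856 -0.1808  0.2044] [-1.18  0.64 -8.24] [0.007 0.002 0.017]
7.75 [ 0.4856 -0.1809  0.2044] [ 0.03 -0.47 -7.51] [-0.018  0.023 -0.033]
hub local [ 0.13635719 -0.001175    0.00144022] [ 1.e-04 -0.e+00 -1.e+00]
column 327 rows 195-300: [(196, [112, 132, 88]), (198, [110, 130, 87]), (200, [108, 118, 94]), (202, [105, 104, 102]), (204, [103, 100, 96]), (206, [62, 60, 56]), (208, [88, 83, 79]), (210, [92, 88, 83]), (212, [93, 89, 82]), (214, [92, 84, 81]), (216, [92, 87, 82]), (218, [93, 86, 83]), (220, [93, 86, 82]), (222, [94, 88, 84]), (224, [91, 85, 80]), (226, [90, 85, 79]), (228, [92, 84, 80]), (230, [91, 77, 66]), (232, [55, 45, 42]), (234, [87, 61, 44]), (236, [52, 43, 37]), (238, [85, 60, 46]), (240, [59, 44, 38]), (242, [84, 57, 42]), (244, [69, 46, 30]), (246, [48, 43, 40]), (248, [97, 63, 44]), (250, [45, 37, 34]), (252, [87, 60, 44]), (254, [88, 58, 39]), (256, [90, 60, 39]), (258, [111, 71, 44]), (260, [133, 84, 50]), (262, [140, 91, 55]), (264, [141, 90, 53]), (266, [144, 94, 57]), (268, [145, 94, 55]), (270, [147, 94, 58]), (272, [148, 94, 58]), (274, [146, 92, 55]), (276, [148, 96, 60]), (278, [145, 92, 55]), (280, [151, 93, 51]), (282, [105, 108, 107]), (284, [107, 104, 100]), (286, [108, 103, 100]), (288, [106, 101, 100]), (290, [113, 108, 107]), (292, [52, 45, 42]), (294, [56, 49, 46]), (296, [56, 49, 45]), (298, [54, 47, 43])]
```

Rim and sleeve edges put the micrometer axis about +1.5 mm along tool z and -0.5 mm along y. The hub is at local (-1.1, +1.4) mm, so I'll correct y by -0.6 mm and go down.

Emit:
drive_tool:
  plan:
    - [0.015, -0.0006, 0, 0]
    - [0.035, -0.0006, 0, 0]
    - [0.05, -0.0006, 0, 0]
    - [0.06, -0.0006, 0, 0]
    - [0.063, -0.0006, 0, 0]
    - [0.063, -0.0006, 0, 0]
    - [0.063, -0.0006, 0, 0]

```text
time: 8.6
tool_pos: [0.4856, -0.1812, 0.1422]
tool_rot: [0.421, 0.569, 0.42, -0.568]
contact_force: [0.8, 0.1, -7.5]
gripper_width: 0.41
```

Emit:
drive_tool:
  plan:
    - [0.002, 0, 0, 0]
    - [0.004, 0, 0, 0]
    - [0.006, 0, 0, 0]
    - [0.007, 0, 0, 0]
    - [0.008, 0, 0, 0]
    - [0.008, 0, 0, 0]

```text
time: 9.2
tool_pos: [0.4849, -0.1808, 0.1331]
tool_rot: [-0.42, -0.568, -0.421, 0.569]
contact_force: [0.1, -0.1, -8.5]
gripper_width: 0.411
```

Emit:
drive_tool:
  plan:
    - [0.001, 0, 0, 0]
    - [0.002, 0, 0, 0]
    - [0.002, 0, 0, 0]

```text
time: 9.5
tool_pos: [0.4849, -0.1808, 0.1311]
tool_rot: [-0.42, -0.568, -0.421, 0.569]
contact_force: [0.0, 0.4, -7.8]
gripper_width: 0.408
```

Emit:
drive_tool:
  plan:
    - [0.001, 0, 0, 0]
    - [0.002, 0, 0, 0]
    - [0.003, 0, 0, 0]
    - [0.003, 0, 0, 0]

```text
time: 9.9
tool_pos: [0.4848, -0.1808, 0.128]
tool_rot: [-0.42, -0.568, -0.421, 0.569]
contact_force: [0.6, 0.0, -7.4]
gripper_width: 0.407
```

Emit:
drive_tool:
  plan:
    - [0.001, 0, 0, 0]
    - [0.002, 0, 0, 0]
    - [0.003, 0, 0, 0]
    - [0.004, 0, 0, 0]
    - [0.004, 0, 0, 0]

```text
time: 10.4
tool_pos: [0.4848, -0.1808, 0.1241]
tool_rot: [-0.42, -0.568, -0.421, 0.569]
contact_force: [0.5, -0.6, -7.4]
gripper_width: 0.409
```

Emit:
drive_tool:
  plan:
    - [0.002, 0, 0, 0]
    - [0.004, 0, 0, 0]
    - [0.006, 0, 0, 0]
    - [0.008, 0, 0, 0]
    - [0.01, 0, 0, 0]
    - [0.01, 0, 0, 0]

```text
time: 11.0
tool_pos: [0.4847, -0.1807, 0.1138]
tool_rot: [-0.42, -0.568, -0.421, 0.569]
contact_force: [0.4, 0.6, -7.8]
gripper_width: 0.408
```

Emit:
drive_tool:
  plan:
    - [0.002, 0, 0, 0]
    - [0.004, 0, 0, 0]
    - [0.006, 0, 0, 0]
    - [0.008, 0, 0, 0]
    - [0.01, 0, 0, 0]
    - [0.012, 0, 0, 0]
    - [0.012, 0, 0, 0]

```text
time: 11.7
tool_pos: [0.4847, -0.1807, 0.1018]
tool_rot: [-0.42, -0.568, -0.421, 0.569]
contact_force: [-0.0, -0.4, -7.4]
gripper_width: 0.411
```

Emit:
drive_tool:
  plan:
    - [0.001, 0, 0, 0]
    - [0.002, 0, 0, 0]
    - [0.003, 0, 0, 0]
    - [0.003, 0, 0, 0]

```text
time: 12.1
tool_pos: [0.4848, -0.1808, 0.0991]
tool_rot: [-0.42, -0.568, -0.421, 0.569]
contact_force: [-0.9, 0.3, -8.5]
gripper_width: 0.415
```

Emit:
drive_tool:
  plan:
    - [0.0005, 0, 0, 0]
    - [0.001, 0, 0, 0]
    - [0.001, 0, 0, 0]

```text
time: 12.4
tool_pos: [0.4849, -0.1808, 0.0982]
tool_rot: [-0.42, -0.568, -0.421, 0.569]
contact_force: [-0.5, -0.3, -9.1]
gripper_width: 0.412
```

Emit:
drive_tool:
  plan:
    - [0.0005, 0, 0, 0]
    - [0.001, 0, 0, 0]
    - [0.001, 0, 0, 0]

```text
time: 12.7
tool_pos: [0.485, -0.1809, 0.0974]
tool_rot: [0.421, 0.569, 0.42, -0.568]
contact_force: [0.5, 0.8, -7.3]
gripper_width: 0.41
```

Emit:
drive_tool:
  plan:
    - [0.0005, 0, 0, 0]
    - [0.001, 0, 0, 0]
    - [0.001, 0, 0, 0]

```text
time: 13.0
tool_pos: [0.4851, -0.1809, 0.0973]
tool_rot: [-0.42, -0.569, -0.42, 0.569]
contact_force: [-4.7, 2.1, 1.1]
gripper_width: 0.405
```

Emit:
drive_tool:
  plan:
    - [0.0005, 0, 0, 0]
    - [0.0005, 0, 0, 0]

```text
time: 13.2
tool_pos: [0.4852, -0.1809, 0.0972]
tool_rot: [-0.42, -0.568, -0.421, 0.569]
contact_force: [-4.9, 3.8, 4.3]
gripper_width: 0.41
```

Contact came at the expected height: the reading went from -7.5 to +4 N, so the boss carries about 12 N. Release and rise to look.

Emit:
drive_tool:
  plan:
    - [0, 0, 0, 0]
    - [0, 0, 0, 0]
    - [0, 0, 0, 0]
    - [0, 0, 0, 0]
    - [0, 0, 0, 0]
    - [0, 0, 0, 0]
  fingers: 0.085

```text
time: 13.8
tool_pos: [0.4851, -0.1809, 0.0958]
tool_rot: [0.421, 0.569, 0.42, -0.568]
contact_force: [0.4, 0.4, 0.3]
gripper_width: 0.999
```

Emit:
drive_tool:
  plan:
    - [-0.02, 0, 0, 0]
    - [-0.05, 0, 0, 0]
    - [-0.08, 0, 0, 0]
    - [-0.11, 0, 0, 0]
    - [-0.13, 0, 0, 0]
    - [-0.14, 0, 0, 0]
    - [-0.14, 0, 0, 0]
    - [-0.14, 0, 0, 0]

```text
time: 14.6
tool_pos: [0.4845, -0.1806, 0.2346]
tool_rot: [-0.42, -0.568, -0.421, 0.569]
contact_force: [0.3, -0.2, 0.1]
gripper_width: 0.998
```

Run:
```python
from h import *
s=status.state(); cal=viewer.calibration("wrist"); im=viewer.grab_frame("wrist"); cv2.imwrite("pics/w6.png",im)
np.save("w6.npy",dict(cal=cal,s=s),allow_pickle=True); print(s["tool_pos"],s["joint_pos"].round(3),s["contact_force"],s["ft_torque"])
print(proj(cal,(.4841,-.1819,.145)),proj(cal,(.4841,-.1819,.068)))
cv2.imwrite("pics/w6c.png",cv2.resize(im[90:290,220:440],(660,600)))
```

```text
[ 0.48452198 -0.18060695  0.23455107] [-0.501 -0.199  1.875  0.     1.468 -0.204] [ 0.25961481 -0.24057181  0.10423362] [ 0.01975462  0.01555296 -0.01342121]
[327.51315588 217.31011128] [327.31632432 190.61113323]
```

View pics/w6c.png

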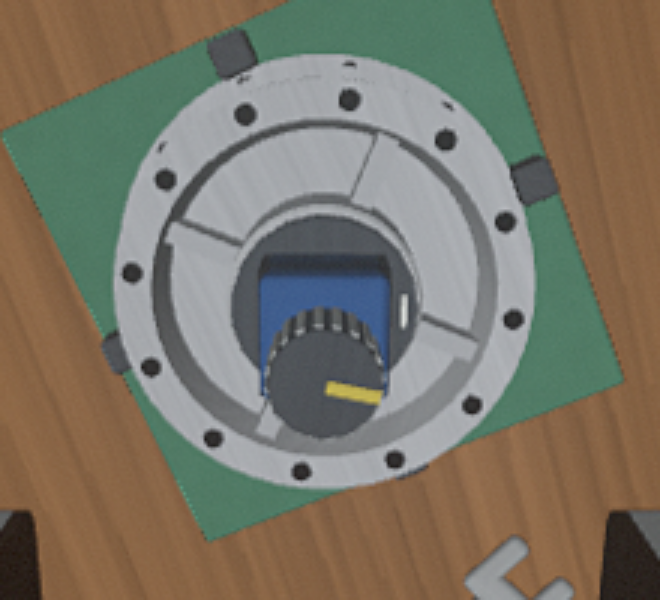

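Seated: the collar covers the boss concentrically, and the cap top at (328.7,216.3) against a predicted (327.5,217.3) means it is upright. Next I'll wind the wrist back (q6 to about -2.6) for a long clockwise stroke.

Emit:
drive_tool:
  plan:
    - [0, 0, 0, -1]
    - [0, 0, 0, -2]
    - [0, 0, 0, -3]
    - [0, 0, 0, -4]
    - [0, 0, 0, -5]
    - [0, 0, 0, -6]
    - [0, 0, 0, -7]
    - [0, 0, 0, -8]
    - [0, 0, 0, -9]
    - [0, 0, 0, -10]
    - [0, 0, 0, -11]
    - [0, 0, 0, -12]

```text
time: 15.85
tool_pos: [0.4842, -0.1804, 0.2337]
tool_rot: [0.703, 0.066, 0.705, -0.065]
contact_force: [1.0, 0.8, 0.1]
gripper_width: 0.991
```

Emit:
drive_tool:
  plan:
    - [0, 0, 0, -1]
    - [0, 0, 0, -2]
    - [0, 0, 0, -3]
    - [0, 0, 0, -4]
    - [0, 0, 0, -5]
    - [0, 0, 0, -5.2]
    - [0, 0, 0, -5.2]
    - [0, 0, 0, -5.2]
    - [0, 0, 0, -5.2]

```text
time: 16.75
tool_pos: [0.4849, -0.1808, 0.2355]
tool_rot: [0.682, -0.186, 0.682, 0.186]
contact_force: [0.4, 0.3, -0.1]
gripper_width: 1.0
```

```bash
cat > cap.py <<'E'
from h import *
def capfind(tag,z=.145,c=None):
    s=status.state(); cal=viewer.calibration("wrist"); im=viewer.grab_frame("wrist"); cv2.imwrite(f"pics/{tag}.png",im)
    hsv=cv2.cvtColor(im,cv2.COLOR_BGR2HSV)
    u,v=proj(cal,(.4841,-.1819,z)) if c is None else c
    y=cv2.inRange(hsv,(20,90,90),(35,255,255)); yy,xx=np.nonzero(y); k=np.hypot(xx-u,yy-v)<35
    d=cv2.inRange(cv2.GaussianBlur(cv2.cvtColor(im,cv2.COLOR_BGR2GRAY),(3,3),0),0,75)
    print(tag,s["tool_pos"].round(4),s["joint_pos"].round(3)[-1],"pred",u,v)
    if k.sum()>8:
        P=np.array([cast(cal,(a,b),z)[:2] for a,b in zip(xx[k],yy[k])]); m=P.mean(0)
        w,V=np.linalg.eigh(np.cov((P-m).T)); print("line mid",m.round(4),"world angle",np.degrees(np.arctan2(V[1,1],V[0,1])).round(1),"len",np.ptp(P@V[:,1]).round(4))
    return s,cal,im,(int(u),int(v))
E
python3 - <<'E'
from cap import *
s,cal,im,(u,v)=capfind("w7"); np.save("w7.npy",dict(cal=cal,s=s),allow_pickle=True)
cv2.imwrite("pics/w7c.png",cv2.resize(im[v-60:v+60,u-60:u+60],(600,600),interpolation=cv2.INTER_CUBIC)); print(u,v)
g=cv2.GaussianBlur(cv2.cvtColor(im,cv2.COLOR_BGR2GRAY),(3,3),0)
c=cv2.HoughCircles(g[v-45:v+45,u-45:u+45],cv2.HOUGH_GRADIENT,1,20,param1=60,param2=12,minRadius=16,maxRadius=24)
print(c+np.array([u-45,v-45,0]) if c is not None else None)
E
```

```text
w7 [ 0.4849 -0.1808  0.2355] -2.604 pred 325.3510820527639 215.60935709783283
line mid [ 0.4905 -0.1858] world angle 151.7 len 0.013
325 215
[[[322.5        216.5         23.39999962]
  [324.5        195.5         22.29999924]
  [350.5        204.5         16.70000076]]]
```

View pics/w7c.png

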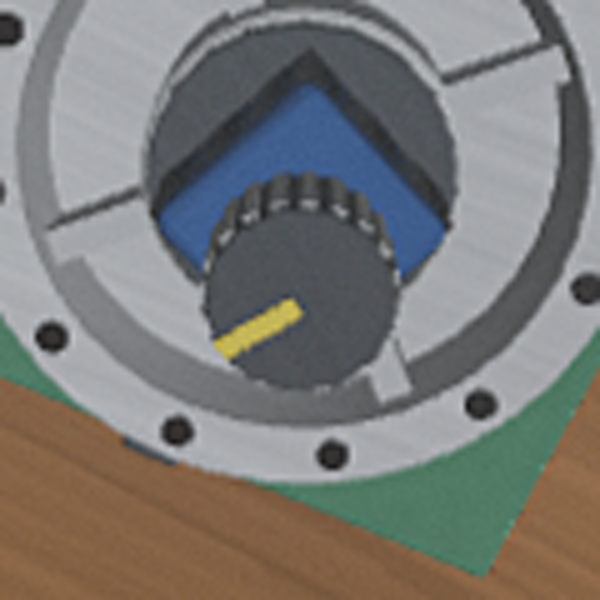

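The cap top is centred at full-image pixel (325.2,214). I'll cast it from both views (w6 and w7, 138° apart) and compare.

Run:
```python
from h import *
for n,p in(("w6",(328.7,216.3)),("w7",(325.2,214.0))):
    d=np.load(n+".npy",allow_pickle=True).item(); P=cast(d["cal"],p,.145); print(n,P.round(4),"local",local(d["s"],P).round(4),"rel world",(P-d["s"]["tool_pos"]).round(4))
print(toolR(d["s"]).round(4))
```

```text
w6 [ 0.4851 -0.1814  0.145 ] local [0.0895 0.001  0.0006] rel world [ 0.0006 -0.0008 -0.0896]
w7 [ 0.4831 -0.1826  0.145 ] local [ 0.0905 -0.0007 -0.0024] rel world [-0.0017 -0.0018 -0.0905]
[[-5.000e-04 -5.076e-01  8.616e-01]
 [ 3.000e-04  8.616e-01  5.076e-01]
 [-1.000e+00  5.000e-04 -3.000e-04]]
```

Combining the two views cancels the camera bias. The cap axis lies at local (y -1.35, z -1.25 mm) from the TCP, which matches the grip offset found earlier. Descend and close on the cap.

Emit:
drive_tool:
  plan:
    - [0.02, -0.0013, -0.0012, 0]
    - [0.045, -0.0013, -0.0012, 0]
    - [0.07, -0.0013, -0.0012, 0]
    - [0.09, -0.0013, -0.0012, 0]
    - [0.1, -0.0013, -0.0012, 0]
    - [0.1, -0.0013, -0.0012, 0]
    - [0.1, -0.0013, -0.0012, 0]

```text
time: 17.5
tool_pos: [0.4851, -0.1828, 0.1367]
tool_rot: [0.682, -0.187, 0.682, 0.186]
contact_force: [-0.6, -0.0, 1.2]
gripper_width: 0.994
```

Emit:
drive_tool:
  plan:
    - [0, 0, 0, 0]
    - [0, 0, 0, 0]
    - [0, 0, 0, 0]
    - [0, 0, 0, 0]
    - [0, 0, 0, 0]
    - [0, 0, 0, 0]
    - [0, 0, 0, 0]
    - [0, 0, 0, 0]
    - [0, 0, 0, 0]
  fingers: 0.022

```text
time: 18.4
tool_pos: [0.4847, -0.1825, 0.1365]
tool_rot: [0.682, -0.186, 0.682, 0.187]
contact_force: [-1.7, 2.4, 6.3]
gripper_width: 0.308
```

Run:
```python
from h import *
s=status.state(); print(s["time"],s["tool_pos"],s["joint_pos"].round(3),s["contact_force"].round(2),s["ft_torque"].round(4))
im=viewer.grab_frame("wrist"); cv2.imwrite("pics/w8.png",im)
```

```text
18.4 [ 0.48472053 -0.18246163  0.13651366] [-0.504 -0.108  1.963  0.     1.287 -2.608] [-1.73  2.41  6.35] [ 0.3166  0.3802 -0.0039]
```

Emit:
drive_tool:
  plan:
    - [0, 0, 0, 0.5]
    - [0, 0, 0, 1]
    - [0, 0, 0, 1.5]
    - [0, 0, 0, 2]
    - [0, 0, 0, 2.5]
    - [0, 0, 0, 3]
    - [0, 0, 0, 3.5]
    - [0, 0, 0, 4]
    - [0, 0, 0, 4.5]
    - [0, 0, 0, 5]
    - [0, 0, 0, 5.5]
    - [0, 0, 0, 6]

```text
time: 19.65
tool_pos: [0.4847, -0.1822, 0.1366]
tool_rot: [0.699, 0.108, 0.699, -0.108]
contact_force: [-2.9, 3.3, 6.0]
gripper_width: 0.309
```

```bash
cat > tq.py <<'E'
from h import *
a=[]
for i in range(6):
    s=status.state(); a.append([*s["contact_force"],*s["ft_torque"]]); viewer.grab_frame("wrist")
a=np.array(a); print(s["time"],s["tool_pos"].round(4),"q6",s["joint_pos"][-1].round(3),"w",round(float(s["gripper_width"]),3),"F/T mean",a.mean(0).round(3),"sd Tz",a[:,5].std().round(3))
E
python3 tq.py
```

```text
19.9 [ 0.4847 -0.1822  0.1365] q6 -1.771 w 0.31 F/T mean [-2.419e+00  3.640e+00  6.151e+00  5.060e-01  4.540e-01  6.000e-03] sd Tz 0.025
```

Emit:
drive_tool:
  plan:
    - [0, 0, 0, 0.5]
    - [0, 0, 0, 1]
    - [0, 0, 0, 1.5]
    - [0, 0, 0, 2]
    - [0, 0, 0, 2.5]
    - [0, 0, 0, 3]
    - [0, 0, 0, 3.5]
    - [0, 0, 0, 4]

```text
time: 20.75
tool_pos: [0.4851, -0.1822, 0.1366]
tool_rot: [0.642, 0.297, 0.642, -0.296]
contact_force: [-0.9, 3.2, 6.0]
gripper_width: 0.306
```

```bash
python3 tq.py
python3 - <<'E'
from h import *
im=viewer.grab_frame("wrist"); cv2.imwrite("pics/w9.png",im); a=cv2.imread("pics/w8.png")
cv2.imwrite("pics/w9c.png",np.hstack([a[130:400,140:520],im[130:400,140:520]]))
E
```

```text
21.0 [ 0.4851 -0.1822  0.1366] q6 -1.212 w 0.306 F/T mean [-0.982  3.659  5.357  0.509  0.206  0.009] sd Tz 0.024
```

View pics/w9c.png

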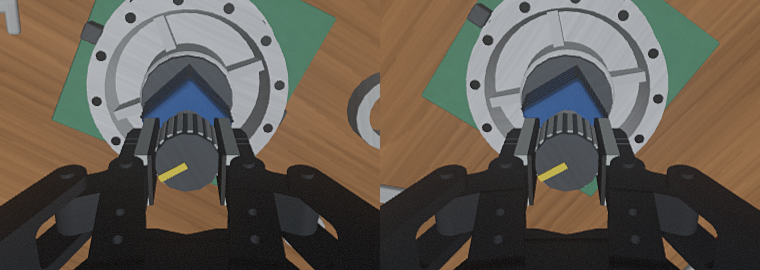

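Left is before turning, right after 80°. The sleeve outline looks similar in both, so I need to check whether the micrometer is turning along with the cap.

Run:
```python
from h import *
def edges(im,cal,c):
    hsv=cv2.cvtColor(im,cv2.COLOR_BGR2HSV); m=cv2.inRange(hsv,(100,120,90),(125,255,255))
    yy,xx=np.nonzero(m); k=np.hypot(xx-c[0],yy-c[1])<70; xx,yy=xx[k],yy[k]
    cols=np.unique(xx); top=np.array([[x,yy[xx==x].min()] for x in cols]); ap=top[top[:,1].argmin()]
    print("apex",ap,"ext",cols.min(),cols.max())
    for nm,t in(("L",top[(top[:,0]<ap[0]-4)&(top[:,0]>cols.min()+3)]),("R",top[(top[:,0]>ap[0]+4)&(top[:,0]<cols.max()-3)])):
        P=np.array([cast(cal,p,.108)[:2] for p in t]); vx,vy,_,_=cv2.fitLine(P.astype(np.float32),cv2.DIST_HUBER,0,1e-4,1e-4).ravel()
        print(nm,len(t),"world deg mod 90",np.degrees(np.arctan2(vy,vx))%90)
d=np.load("w7.npy",allow_pickle=True).item(); edges(cv2.imread("pics/w7.png"),d["cal"],proj(d["cal"],(.484,-.182,.108)))
cal=viewer.calibration("wrist"); edges(cv2.imread("pics/w9.png"),cal,proj(cal,(.484,-.182,.108)))
d=np.load("w6.npy",allow_pickle=True).item()
im=cv2.imread("pics/w9.png"); cv2.imwrite("pics/w9d.png",cv2.resize(im[170:300,260:400],(700,650),interpolation=cv2.INTER_CUBIC)[:600])
```

```text
apex [326 172] ext 297 353
L 21 world deg mod 90 72.01157
R 19 world deg mod 90 73.14646
apex [336 209] ext 283 362
L 45 world deg mod 90 72.45545
R 18 world deg mod 90 71.85648
```

View pics/w9d.png

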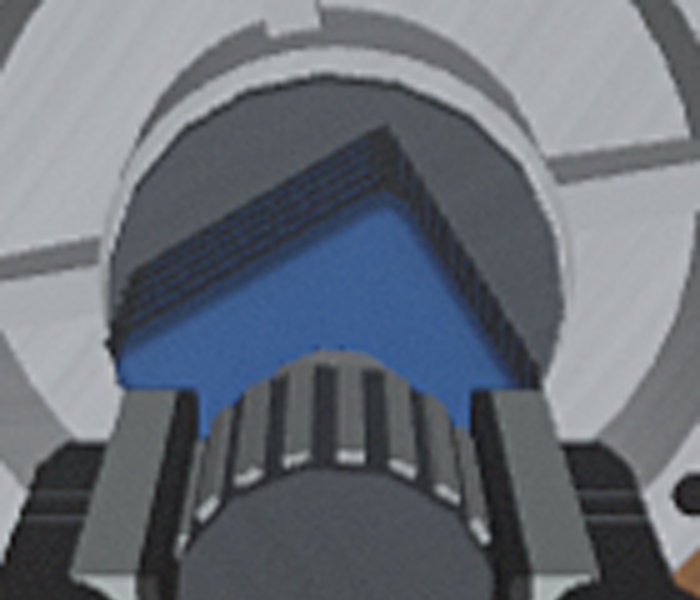

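The sleeve's world angle is unchanged (72.6° to 72.2° mod 90), so the micrometer stays put while the cap turns. A total turn of about 3.6 rad (25.8 units) gives 1.1–2.6 rad of slip for any bearing angle between 1 and 2.5 rad. I'll continue, watching torque.

Emit:
drive_tool:
  plan:
    - [0, 0, 0, 0.5]
    - [0, 0, 0, 1]
    - [0, 0, 0, 1.5]
    - [0, 0, 0, 2]
    - [0, 0, 0, 2.5]
    - [0, 0, 0, 3]
    - [0, 0, 0, 3.5]
    - [0, 0, 0, 4]

```text
time: 21.9
tool_pos: [0.4852, -0.1822, 0.1367]
tool_rot: [0.536, 0.462, 0.535, -0.461]
contact_force: [0.2, 2.8, 5.0]
gripper_width: 0.308
```

```bash
python3 tq.py
```

```text
22.15 [ 0.4852 -0.1822  0.1366] q6 -0.654 w 0.311 F/T mean [-0.376  3.44   5.344  0.573  0.189  0.019] sd Tz 0.032
```

Emit:
drive_tool:
  plan:
    - [0, 0, 0, 0.5]
    - [0, 0, 0, 1]
    - [0, 0, 0, 1.5]
    - [0, 0, 0, 2]
    - [0, 0, 0, 2.5]
    - [0, 0, 0, 3]
    - [0, 0, 0, 3.5]
    - [0, 0, 0, 4]

```text
time: 23.0
tool_pos: [0.4853, -0.1821, 0.1366]
tool_rot: [0.387, 0.592, 0.387, -0.591]
contact_force: [0.3, 3.8, 5.1]
gripper_width: 0.306
```

```bash
python3 tq.py
```

```text
23.25 [ 0.4853 -0.1822  0.1366] q6 -0.097 w 0.31 F/T mean [0.462 4.136 5.259 0.674 0.053 0.017] sd Tz 0.036
```

Emit:
drive_tool:
  plan:
    - [0, 0, 0, 0.5]
    - [0, 0, 0, 1]
    - [0, 0, 0, 1.5]
    - [0, 0, 0, 2]
    - [0, 0, 0, 2.5]
    - [0, 0, 0, 3]
    - [0, 0, 0, 3.5]
    - [0, 0, 0, 4]

```text
time: 24.1
tool_pos: [0.4855, -0.1822, 0.1366]
tool_rot: [0.21, 0.676, 0.21, -0.674]
contact_force: [0.9, 3.7, 4.8]
gripper_width: 0.31
```

```bash
python3 tq.py
```

```text
24.35 [ 0.4855 -0.1822  0.1366] q6 0.461 w 0.308 F/T mean [ 1.06   4.372  5.213  0.779 -0.134  0.034] sd Tz 0.037
```

Emit:
drive_tool:
  plan:
    - [0, 0, 0, 0.5]
    - [0, 0, 0, 1]
    - [0, 0, 0, 1.5]
    - [0, 0, 0, 2]
    - [0, 0, 0, 2.5]
    - [0, 0, 0, 3]
    - [0, 0, 0, 3.5]
    - [0, 0, 0, 3.7]
    - [0, 0, 0, 3.7]

```text
time: 25.3
tool_pos: [0.4855, -0.1823, 0.1366]
tool_rot: [0.031, 0.707, 0.032, -0.706]
contact_force: [1.9, 3.7, 5.1]
gripper_width: 0.303
```

```bash
python3 tq.py
python3 - <<'E'
from h import *
cal=viewer.calibration("wrist"); s=status.state(); im=viewer.grab_frame("wrist"); cv2.imwrite("pics/w10.png",im); np.save("w10.npy",dict(cal=cal,s=s),allow_pickle=True)
# yellow line in picture before / after (gripper-fixed): slip of cap in fingers?
for n in("w8","w9","w10"):
    hsv=cv2.cvtColor(cv2.imread(f"pics/{n}.png"),cv2.COLOR_BGR2HSV)[260:330,280:370]
    p=cv2.findNonZero(cv2.inRange(hsv,(20,90,90),(35,255,255)))
    print(n,None if p is None else (len(p),p.mean((0,1))+[280,260],cv2.fitLine(p.astype(np.float32),cv2.DIST_L2,0,.01,.01).ravel()[:2]))
hsv=cv2.cvtColor(im,cv2.COLOR_BGR2HSV); m=cv2.inRange(hsv,(100,120,90),(125,255,255))
yy,xx=np.nonzero(m); c=proj(cal,(.484,-.182,.108)); k=np.hypot(xx-c[0],yy-c[1])<70; xx,yy=xx[k],yy[k]
top=np.array([[x,yy[xx==x].min()] for x in np.unique(xx)]); ap=top[top[:,1].argmin()]; print("apex",ap,xx.min(),xx.max())
for t in(top[(top[:,0]<ap[0]-4)&(top[:,0]>xx.min()+3)],top[(top[:,0]>ap[0]+4)&(top[:,0]<xx.max()-3)]):
    if len(t)>6:
        P=np.array([cast(cal,p,.108)[:2] for p in t]).astype(np.float32); v=cv2.fitLine(P,cv2.DIST_HUBER,0,1e-4,1e-4).ravel(); print(len(t),np.degrees(np.arctan2(v[1],v[0]))%90)
E
```

```text
25.55 [ 0.4855 -0.1823  0.1366] q6 0.977 w 0.307 F/T mean [ 2.234  4.099  5.2    0.778 -0.316  0.006] sd Tz 0.015
w8 (227, array([312.36563877, 301.98678414]), array([ 0.8927426 , -0.45056704], dtype=float32))
w9 (237, array([312.24050633, 301.73417722]), array([ 0.8919436 , -0.45214674], dtype=float32))
w10 (235, array([311.85531915, 301.8212766 ]), array([ 0.8869036 , -0.46195462], dtype=float32))
apex [308 214] 293 368
7 71.60302
52 72.32448
```

The cap followed the fingers (line shifted less than 1°), the sleeve did not turn, and the cap turned 3.59 rad in total. Release and retreat.

Emit:
drive_tool:
  plan:
    - [0, 0, 0, 0]
    - [0, 0, 0, 0]
    - [0, 0, 0, 0]
    - [0, 0, 0, 0]
    - [0, 0, 0, 0]
    - [0, 0, 0, 0]
  fingers: 0.085

```text
time: 26.25
tool_pos: [0.4845, -0.1826, 0.1357]
tool_rot: [-0.031, -0.706, -0.031, 0.707]
contact_force: [-0.6, 0.0, 0.0]
gripper_width: 0.994
```

Emit:
drive_tool:
  plan:
    - [-0.01, 0, 0, 0]
    - [-0.03, 0, 0, 0]
    - [-0.06, 0, 0, 0]
    - [-0.09, 0, 0, 0]
    - [-0.1, 0, 0, 0]
    - [-0.1, 0, 0, 0]
    - [-0.1, 0, 0, 0]

```text
time: 26.95
tool_pos: [0.4841, -0.1823, 0.2347]
tool_rot: [-0.03, -0.706, -0.031, 0.707]
contact_force: [-0.6, 0.1, 0.5]
gripper_width: 0.994
```

Run:
```python
from cap import *
s,cal,im,(u,v)=capfind("w11"); print(s["contact_force"].round(2))
cv2.imwrite("pics/w11c.png",cv2.resize(im[v-100:v+80,u-90:u+90],(600,600),interpolation=cv2.INTER_CUBIC)); print(u,v, toolR(s)[:2,1:].round(3))
d=np.load("w7.npy",allow_pickle=True).item()
```

```text
w11 [ 0.4841 -0.1823  0.2347] 0.98 pred 325.31172709018824 214.91459272185122
line mid [ 0.4796 -0.1772] world angle 129.7 len 0.0129
[-0.65  0.08  0.51]
325 214 [[ 0.087 -0.996]
 [-0.996 -0.087]]
```

View pics/w11c.png

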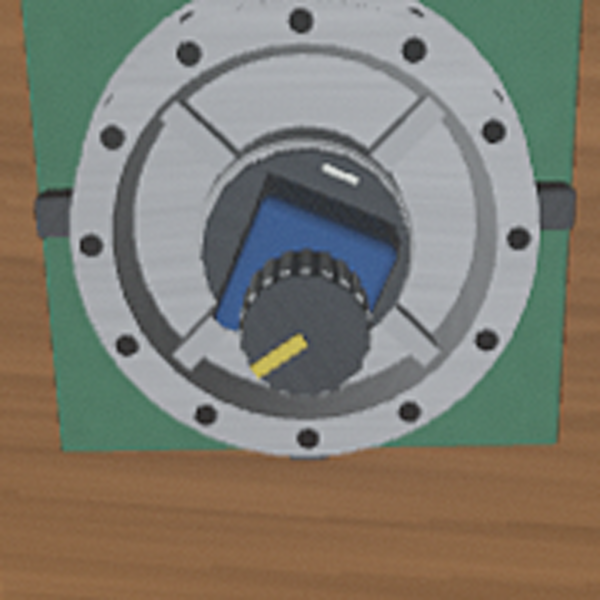

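The final view shows the collar flat and concentric, with its white mark at the same world angle (about -22°) as before. The cap line has turned a net 202° (3.53 rad). The gripper is clear, so I'm handing in.

```bash
python3 -c "
from plant import manip,status
print(status.state()['time'],manip.job_done())"
```

```text
the job is handed in; nothing more can be done
27.0 None
```

I lifted the micrometer from its stand, lowered it into the hub bore, turned the cap clockwise, let go and handed the job in at 27.0 s. I could not see the clutch count or the jaw force directly, so the number of clicks is worked out, not observed.

- **Seating:** the collar met the boss at the expected height with about 12 N and no side force on the way in. The last picture shows the collar flat and concentric.
- **Cap turn:** I turned the cap 3.59 rad, which settled at about 3.53 rad net by the yellow line after release. The jaws bear 1 to 2.5 rad on, so that leaves roughly 1.0 to 2.5 rad of slip, which should be two to four clicks. The low end is only just above the 1.0 rad limit, but the clutch should come to rest at 1.26 rad there.
- **No slipping elsewhere:** the cap did not slip in the fingers (under 1°). The sleeve and collar mark kept their angle, so the micrometer did not turn in the bore.
- **Checks that were weak or disagreed:**
  - The wrist torque was too noisy (about 0.03 N m) to count clicks, so I relied on the turn angle.
  - Two camera views of the cap differed by about 2.5 mm, and I corrected for this as a camera offset before gripping the cap.
- **Bench:** the gripper ended open and clear above the micrometer. I noticed no contact with the other things, but I did not re-measure their positions.

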